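# Nest the bearing cups and hold the wash tank's lid open

## Task

Get the bearing cups ready for washing: nest the two stepped cups that stand on the bare bench into the one standing on the round rubber pad, so that all three make one straight, fully seated stack on the pad, and let go of it. Then take the wash tank's lid by its grab bar, raise it to 60 degrees from closed, and finish while still holding it there by the bar so a workmate can load the stack; the lid falls shut if released, so do not let go at the end. Leave the other things on the bench where they are.

Things in the scene. Friction and masses are not known exactly. Their poses are not given: they have to be found in the camera images.
- base_cup: Stepped hollow bearing cup, mouth up, 64 mm high. Tube 60 mm outside, 53 mm inside diameter from 28 mm up to the rim; below it a spigot 49 mm at the step, 43 mm at the bottom. Nested, its step sits on the rim of the cup below, 36 mm higher. 0.2 to 0.45 kg. Origin: centre of its underside, z up its axis. The one on the rubber pad: bottom of the stack.
- cup_1: Stepped hollow bearing cup, mouth up, 64 mm high. Tube 60 mm outside, 53 mm inside diameter from 28 mm up to the rim; below it a spigot 49 mm at the step, 43 mm at the bottom. Nested, its step sits on the rim of the cup below, 36 mm higher. 0.2 to 0.45 kg. Origin: centre of its underside, z up its axis. Starts on the bare bench; same as the others.
- cup_2: Stepped hollow bearing cup, mouth up, 64 mm high. Tube 60 mm outside, 53 mm inside diameter from 28 mm up to the rim; below it a spigot 49 mm at the step, 43 mm at the bottom. Nested, its step sits on the rim of the cup below, 36 mm higher. 0.2 to 0.45 kg. Origin: centre of its underside, z up its axis. Starts on the bare bench; either may be nested first.
- pad: Round black rubber pad, 110 mm diameter, 8 mm thick, fixed to the bench. Origin: centre of its underside.
- tank: Grey wash tank, fixed to the bench: 190 mm (its x) by 300 mm (its y), 110 mm high, with a flat steel lid. Origin: centre of its underside; its x axis points from the front (grab bar side, towards the robot) to the hinge side.
- lid (a joint): Opening angle of the tank's lid in rad: 0 closed (lying level), growing as the front edge goes up; 60 degrees is 1.047; stop at 1.45. About 0.5 kg with its bar, no spring or stay: it falls shut from any angle when let go. About 3 N upward at the bar lifts it.
- lid_hinge (a point): Middle of the lid's hinge axis, on the tank's far top edge (95 mm from the tank's origin along its x, 110 mm up); the axis is parallel to the tank's y.
- grab_bar: Lid's round steel grab bar, 12 mm diameter, 140 mm long along its y (parallel to the hinge), 50 mm in front of the lid's front edge on two rods 65 mm either side of its middle. Origin: bar's middle, 240 mm from the hinge axis (7 mm above it when closed). Fingers pointing down can pinch it, one in the 44 mm gap to the tank; it turns between the pads as the lid rises.
- cover_1: Bystander: round primer-red pump cover, 170 mm diameter, 30 mm high, lying at the back. Origin: centre of its underside.
- cover_2: Bystander: second pump cover, like the first.
- wrench: Bystander: steel wrench 200 mm long lying on the bench near the robot. Origin: underside, middle.
- screwdriver: Bystander: screwdriver 200 mm long lying on the bench near the robot. Origin: underside, middle.
- tin: Bystander: small plain tin, 44 mm diameter, 55 mm high, standing among the cups. Origin: centre of its underside.
- bearing: Bystander: ball-bearing ring, 52 mm outside diameter, 15 mm high, lying flat near the pad. Origin: centre of its underside.
Things that resemble listed ones, but are neither listed nor needed, are in the scene too. What is shaped like the cup_1 but green or yellow is not meant.

How it is judged:
On the way:
1. all three cups are nested into one straight, seated stack on the pad and released, while the lid is still closed (((z of cup_1 in the frame of base_cup between 0.033 and 0.039 m and horizontal distance between cup_1 and base_cup below 0.005 m and angle between each of cup_1, cup_2's own z axis and vertical below 0.07 rad and z of cup_2 in the frame of cup_1 between 0.033 and 0.039 m and horizontal distance between cup_2 and cup_1 below 0.005 m) or (z of cup_2 in the frame of base_cup between 0.033 and 0.039 m and horizontal distance between cup_2 and base_cup below 0.005 m and angle between each of cup_2, cup_1's own z axis and vertical below 0.07 rad and z of cup_1 in the frame of cup_2 between 0.033 and 0.039 m and horizontal distance between cup_1 and cup_2 below 0.005 m)) and angle between base_cup's own z axis and vertical below 0.07 rad and z of base_cup in the frame of pad between 0.005 and 0.012 m and horizontal distance between base_cup and pad below 0.035 m and contact force between the fingers and base_cup below 0.1 N and contact force between the fingers and cup_1 below 0.1 N and contact force between the fingers and cup_2 below 0.1 N and linear speed of each of base_cup, cup_1, cup_2 below 0.02 m/s and value of joint lid below 0.1 rad), for 0.2 s.
At the end, for the whole second after the job is handed in: The cups stand as one stack near the middle of the pad (36 mm rise each within 3 mm, axes within 5 mm, upright within 4 degrees), at rest and released; the lid stands still at 60 degrees within 6, held by the fingers on its grab bar (over 1 N) (((z of cup_1 in the frame of base_cup between 0.033 and 0.039 m and horizontal distance between cup_1 and base_cup below 0.005 m and angle between each of cup_1, cup_2's own z axis and vertical below 0.07 rad and z of cup_2 in the frame of cup_1 between 0.033 and 0.039 m and horizontal distance between cup_2 and cup_1 below 0.005 m) or (z of cup_2 in the frame of base_cup between 0.033 and 0.039 m and horizontal distance between cup_2 and base_cup below 0.005 m and angle between each of cup_2, cup_1's own z axis and vertical below 0.07 rad and z of cup_1 in the frame of cup_2 between 0.033 and 0.039 m and horizontal distance between cup_1 and cup_2 below 0.005 m)) and angle between base_cup's own z axis and vertical below 0.07 rad and z of base_cup in the frame of pad between 0.005 and 0.012 m and horizontal distance between base_cup and pad below 0.035 m and contact force between the fingers and base_cup below 0.1 N and contact force between the fingers and cup_1 below 0.1 N and contact force between the fingers and cup_2 below 0.1 N and linear speed of each of base_cup, cup_1, cup_2 below 0.02 m/s and value of joint lid between 0.942 and 1.152 rad and velocity of joint lid between -0.1 and 0.1 rad/s and contact force between the fingers and grab_bar above 1 N); the arm keeps its last pose, push and grip.
It fails at once if a bystander is shoved aside (moved more than 30 mm) (distance of any of cover_1, cover_2, wrench, screwdriver, tin, bearing from where it was at the start of the episode above 0.03 m).
It also fails if it takes over 61 s, if anything falls off the work surface, if the arm or the gripper's body presses on something with over 40 N, if the wrist force passes 120 N, or if a joint passes its speed limit or range.

## Robot

A 6-joint arm with a two-finger parallel gripper is mounted at the origin on the work surface. World frame = base frame: x ahead of the robot, y to its left, z up, the work surface at z = 0. Lengths are in m, angles in rad, forces in N, time in s.
With the tool pointing down it reaches from about 0.35 to 0.975 m from the base axis. Payload 4.9 kg.
Tool frame: the origin (TCP) lies on the centre line of the jaws, within the pads' length; the fingertips stand ahead of it and the grasp point (between the pads) is the TCP (manip.tip_extent is the z of the fingertips in the tool frame, in m); z points along the fingers, y is the line along which they close (so a half turn about z gives the same grasp; the last joint's range is limited). The gripper opens to 85 mm and grips with 20 to 120 N. Pads are 22 mm wide; open, the fingers measure 114 mm over their backs; the gripper's body (76 mm by 85 mm) begins 54 mm behind the grasp point. The pads swing forward as they close: fully open they stand 13 mm farther back than shut.
Start: joints at [-0.119, 0.053, 1.613, -0, 1.476, -0.119], TCP at [0.625, 0, 0.25] pointing down, gripper open.
Joint ranges: [-3.01, 3.01], [-1.01, 2.22], [0.06, 2.58], [-1.02, 4.17], [0.09, 2.62], [-3.14, 3.14]. Speed limits (rad/s): [2.57, 2.57, 3.14, 3.14, 3.14, 3.14].

## Interface

Orientations are given as a unit quaternion [w, x, y, z].
In Python, from plant import manip gives the robot as it stands. The module is installed in compiled form; this text tells all that it offers.
- The arm moves only by the tool send_path, called in YAML: its name, and indented under it one key for each argument. Schema: {"type":"object","properties":{"offsets":{"type":"array","items":{"type":"array","items":{"type":"array","items":{"type":"number"},"minItems":7,"maxItems":7},"minItems":1,"maxItems":5},"minItems":1,"maxItems":1},"only":{"type":"string"},"quiet":{"type":"boolean"},"lines":{"type":"string"}},"required":["offsets"],"additionalProperties":false}. offsets is a list that holds a single list of rows (three levels of brackets), with 1 to 5 rows, each of 7 numbers: the opening from 0.0 (shut) to 1.0 (fully open), then dx, dy, dz in m, then a rotation vector rx, ry, rz in rad; each row shifts and turns the commanded pose from where the row before left it, along the tool's axes as they then stand; what a row does not reach is not made up. A row lasts 1/8 s, in which the tool goes at most 0.0625 m and 0.188 rad, less where a joint would pass 70% of its speed; a pose out of reach is approached as far as the arm can. The fingers move at their own pace and stop on an object; the grip force is fixed at half the most. Time passes only in rows, so rows that do not move let the fingers close. The tool returns the time, the measured TCP pose, the force, the opening and the grip force at its end. only (a regular expression) keeps the lines of the reply that match it, lines (a string "A,B") keeps lines A to B, and quiet returns only ok. Input that does not fit is refused with a message, and nothing moves.
- manip.state(): the state, without advancing time (a new reading comes with each control period).
- manip.grab_frame(name): name is "scene" or "side" or "wrist"; returns (picture, depth): 384x512x3 uint8, red, green, blue; 384x512 float32, m along the optical axis (not along the pixel's ray), 0 where there is no reading.
- manip.camera_params(name): a dict with "intrinsics" (3x3 intrinsics, pixels), "xyz" and "orientation" of the camera in the world. Camera axes: x right, y down, z forward; pixel columns grow to the right and rows downward; lengths in m; the calibration is good to about 2 mm. A picture is of the moment at which its call begins: read the wrist's pose just before it. camera_params takes no time and is no camera call; for the wrist camera it gives the pose at the moment of the call.
- manip.job_done(): hands the job in; it is judged then, once.
Trained networks look in the newest picture that a camera, given by its name, has taken for a name from the list of things; names that differ only in an ending like _2 or _b are one class to them, and where a whole thing is asked for, a point or a joint stands for the part that bears it (a point fixed in the world has none). Each returns a list of dicts, best first, with "conf" (0 to 1); they miss things now and then, are a little off and sometimes report something else, mostly with a low value. They report only what shows in the picture. A call takes as long as a camera call. They do not tell look-alikes from the thing itself.
- manip.look_for(camera, query): "extent" ([left, top, right, bottom] in pixels, round what is visible of it).
- manip.outline_of(camera, query): "region" (384x512 bool, what is visible of it) and "extent" ([left, top, right, bottom] in pixels, round what is visible of it).
- manip.mark_of(camera, query): "centre" ([row, column] in pixels: a listed point, or the origin of a listed thing).
The state is a dict: "time": time; "joint_pos": joint angles; "joint_vel": joint speeds; "joint_efforts": joint torques, N m; "tool_pos": TCP position; "tool_rot": TCP orientation; "contact_force": force on the tool from outside, world axes, zero at the start; "ft_torque": the same for the moment, N m; "gripper_width": opening from 0.0 (shut) to 1.0 (fully open); "grasp_force": force on a finger pad.
Only numpy, scipy, OpenCV 4.12 (cv2) and the standard library are available. Lean on these libraries where they do the work, as an engineer would, in place of code of your own. Each camera call takes 0.05 s, during which the arm holds its last target. There are 200 camera calls.

## Working session

There is one attempt and no reset: what is moved stays moved. The work goes in short steps, Python scripts to look and compute and a tool call to move; the robot and the scene stay as the last step left them, time stands still between calls to the robot, and variables do not carry over. Pictures are saved under pics/ and viewed, at most 10 in all, crops included, and the job is handed in when it is done.

```bash
mkdir -p pics; cat > h.py <<'E'
from plant import manip
import numpy as np, cv2
from scipy.spatial.transform import Rotation as R
def q(o): return R.from_quat([o[1],o[2],o[3],o[0]])
def grab(n):
    p=manip.camera_params(n); im,d=manip.grab_frame(n); return im,d,p
def world(d,p):
    K=np.array(p['intrinsics']); v,u=np.mgrid[:d.shape[0],:d.shape[1]]
    P=np.stack([(u-K[0,2])/K[0,0]*d,(v-K[1,2])/K[1,1]*d,d],-1)
    W=P@q(p['orientation']).as_matrix().T+np.array(p['xyz']); W[d==0]=np.nan; return W
def save(im,f,s=1.5):
    cv2.imwrite('pics/'+f,cv2.resize(im[:,:,::-1],None,fx=s,fy=s,interpolation=cv2.INTER_CUBIC))
E
python3 - <<'E'
from h import *
print(manip.state(), manip.tip_extent)
for n in ['scene','side']:
    im,d,p=grab(n); print(n,p); save(im,n+'0.png'); np.savez(n+'0',im=im,d=d,W=world(d,p)); W=world(d,p)
    for k in ['base_cup','cup_1','pad','tank','grab_bar','tin','bearing']:
        for r in manip.outline_of(n,k)[:5]:
            m=r['region']; P=W[m]; P=P[~np.isnan(P[:,0])]
            if len(P): print(k,round(r['conf'],2),np.round(r['extent']),'med',np.round(np.median(P,0),3),'zmax',np.round(np.percentile(P[:,2],97),3),'rgb',im[m].mean(0).astype(int))
E
```

```text
{'time': 0.0, 'joint_pos': array([-1.19015393e-01,  5.33563062e-02,  1.61430789e+00,  5.25371131e-07,
        1.47597652e+00, -1.18980970e-01]), 'joint_vel': array([ 0.00065136, -0.00074238,  0.00052953,  0.00043387, -0.00080439,
        0.00099947]), 'joint_efforts': array([ 2.70554956e-04, -3.93670499e+01, -3.70175600e+01, -1.62778279e-04,
        6.93513779e-03, -6.06393527e-06]), 'tool_pos': array([6.24416143e-01, 6.07505546e-05, 2.49055015e-01]), 'tool_rot': array([-8.05103722e-04,  7.07118599e-01,  7.07094222e-01, -6.32809922e-04]), 'contact_force': array([ 0.24439059, -0.38649854,  0.45639764]), 'ft_torque': array([ 0.00330681,  0.01339156, -0.00958363]), 'grasp_force': 0.0, 'gripper_width': 1.0028261873402227} 0.019
scene {'intrinsics': array([[490.55529033,   0.        , 253.16420573],
       [  0.        , 490.55529033, 196.97309468],
       [  0.        ,   0.        ,   1.        ]]), 'xyz': array([1.25738544, 0.6650947 , 0.89367627]), 'orientation': array([-0.16967505,  0.376341  ,  0.82400144, -0.38807145])}
cup_1 0.88 [366. 227. 396. 257.] med [0.431 0.332 0.047] zmax 
[... 1684 characters left out ...]
70 172]
pad 0.53 [234. 213. 263. 230.] med [0.557 0.05  0.007] zmax 0.011 rgb [42 41 41]
pad 0.17 [245. 182. 258. 200.] med [0.615 0.195 0.036] zmax 0.056 rgb [159 160 163]
tank 0.97 [249. 211. 378. 330.] med [ 0.555 -0.342  0.115] zmax 0.121 rgb [143 145 147]
grab_bar 0.75 [250. 252. 285. 287.] med [ 0.443 -0.304  0.12 ] zmax 0.124 rgb [163 164 168]
grab_bar 0.37 [242. 184. 256. 199.] med [0.616 0.195 0.037] zmax 0.056 rgb [159 161 164]
tin 0.5 [242. 183. 256. 200.] med [0.615 0.196 0.039] zmax 0.056 rgb [165 167 171]
bearing 0.45 [210. 226. 225. 236.] med [0.432 0.043 0.012] zmax 0.016 rgb [130 130 133]
bearing 0.16 [243. 180. 258. 199.] med [0.618 0.196 0.036] zmax 0.056 rgb [156 159 162]
```

View pics/scene0.png

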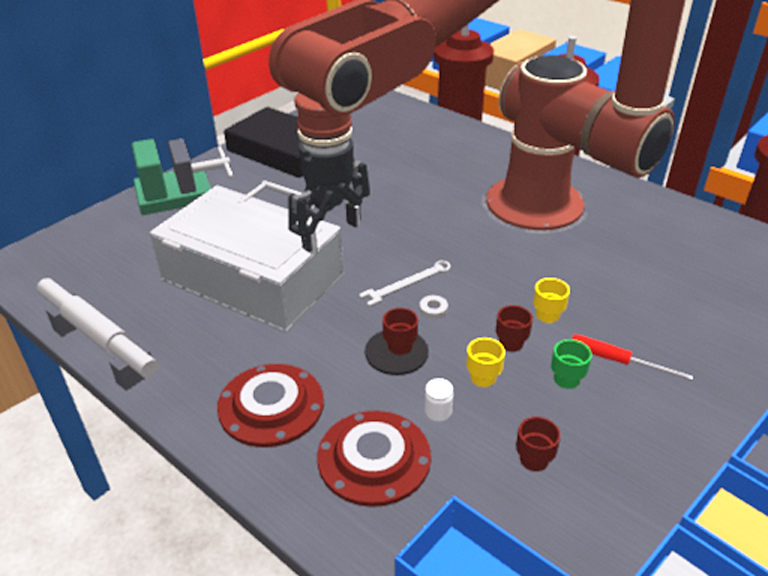

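```bash
cat > fit.py <<'E'
from h import *
from scipy.optimize import least_squares
def circ(P,r):
    f=least_squares(lambda c:np.hypot(P[:,0]-c[0],P[:,1]-c[1])-r,P[:,:2].mean(0),loss='soft_l1',f_scale=.002); return f.x,np.sqrt(np.mean(f.fun**2))
def top(W,c,z0,z1,rad=.045):
    P=W.reshape(-1,3); P=P[~np.isnan(P[:,0])]
    return P[(np.hypot(P[:,0]-c[0],P[:,1]-c[1])<rad)&(P[:,2]>z0)&(P[:,2]<z1)]
E
python3 - <<'E'
from fit import *
S={n:np.load(n+'0.npz') for n in ['scene','side']}
im=S['scene']['im']; save(im[150:330,220:420],'crop.png',3.5)
for nm,g,z in [('base',(.545,.075),.072),('A',(.41,.21),.064),('B',(.6,.37),.064),('tin',(.62,.21),.055),('y1',(.51,.22),.064),('green',(.43,.32),.064),('bearing',(.43,.05),.015)]:
    for n in S:
        P=top(S[n]['W'],g,z-.006,z+.008); 
        r=.022 if nm=='tin' else .0285
        # outer surface walls
        Q=top(S[n]['W'],g,z-.028,z+.008)
        H=cv2.minEnclosingCircle(P[:,:2].astype(np.float32)) if len(P) else None
        print(nm,n,len(P),np.round(circ(P,r)[0],4) if len(P)>3 else '',np.round(circ(P,r)[1],4) if len(P)>3 else '','enc',np.round(H[0]+(H[1],),4) if H else '', np.round(P[:,2].max() if len(P) else 0,4))
# lid plane & bar
for n in S:
    P=S[n]['W'].reshape(-1,3); P=P[(P[:,2]>.105)&(P[:,2]<.135)&(P[:,1]<-.08)&(P[:,0]>.38)&(P[:,0]<.85)]
    r=cv2.minAreaRect(P[:,:2].astype(np.float32)); print(n,'tank',r,np.median(P[:,2]))
    s=P[P[:,0]<.5]; 
E
```

```text
base scene 163 [0.5493 0.0759] 0.0017 enc [0.5486 0.0756 0.0332] 0.0767
base side 63 [0.5521 0.0703] 0.0021 enc [0.5537 0.0712 0.0321] 0.0734
A scene 159 [0.4114 0.2132] 0.0017 enc [0.4114 0.2131 0.0313] 0.0696
A side 59 [0.4151 0.2078] 0.0025 enc [0.413  0.2101 0.0331] 0.066
B scene 221 [0.5999 0.3785] 0.0014 enc [0.5991 0.3784 0.0313] 0.0687
B side 50 [0.6035 0.3723] 0.0036 enc [0.6084 0.3706 0.036 ] 0.0658
tin scene 207 [0.6144 0.2078] 0.0089 enc [0.6182 0.2117 0.0227] 0.061
tin side 58 [0.6214 0.2172] 0.0086 enc [0.6249 0.2103 0.0251] 0.057
y1 scene 176 [0.5107 0.2241] 0.0016 enc [0.5098 0.2243 0.0318] 0.0696
y1 side 54 [0.5139 0.2182] 0.0029 enc [0.514  0.2173 0.0337] 0.0649
green scene 190 [0.4245 0.3311] 0.0018 enc [0.4256 0.3299 0.0329] 0.07
green side 50 [0.4265 0.3255] 0.0022 enc [0.4248 0.3264 0.0328] 0.0651
bearing scene 191 [0.4264 0.0514] 0.0098 enc [0.43   0.0561 0.0283] 0.0221
bearing side 108 [0.4377 0.0523] 0.0102 enc [0.4311 0.0511 0.0283] 0.0184
scene tank ((0.5478426218032837, -0.8219915628433228), (1.4437215328216553, 0.2745966613292694), 87.48799896240234) 0.11992876082675508
side tank ((0.5695667266845703, -0.41455185413360596), (0.27821555733680725, 0.6009219884872437), 1.3133795261383057) 0.11780677556914093
```

The scene view (1.5x) shows three dark-red cups at (400,330, on the black pad), (514,327) and (537,443), yellow ones at (552,298) and (486,362), and a green one at (571,362). Only the dark-red cups on the bench, at (514,327) and (537,443), fit cup_1/cup_2, because green and yellow are excluded. I'll check this in the crop.

View pics/crop.png

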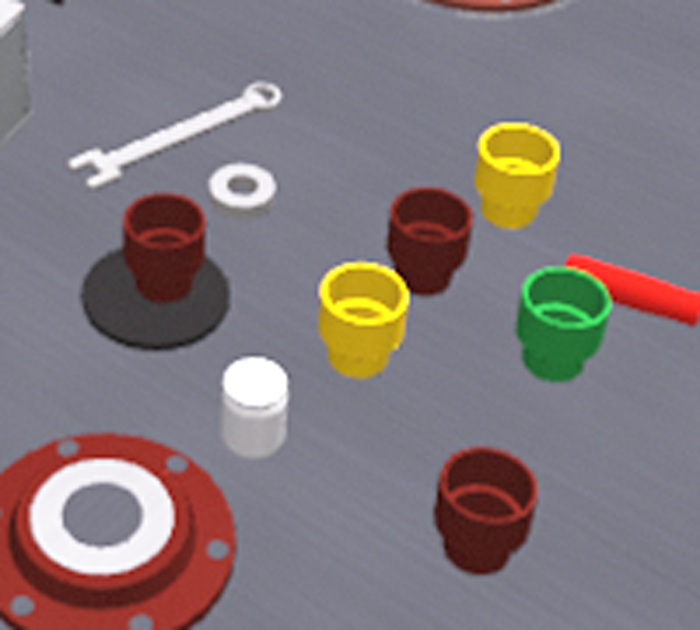

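```bash
python3 - <<'E'
from fit import *
for n in ['scene','side']:
    W=np.load(n+'0.npz')['W'].reshape(-1,3)
    P=W[(W[:,2]>.108)&(W[:,2]<.14)&(W[:,1]<-.05)&(W[:,1]>-.5)&(W[:,0]>.36)&(W[:,0]<.75)]
    T=P[P[:,0]>.515]; r=cv2.minAreaRect(T[:,:2].astype(np.float32)); print(n,r,np.median(T[:,2]))
    B=P[P[:,0]<.52]; h=np.histogram(B[:,0],np.arange(.36,.53,.01)); print(h[0])
    for x in np.arange(.40,.5,.01):
        s=B[abs(B[:,0]-x)<.005]
        if len(s): print(round(x,3),len(s),np.round([s[:,1].min(),s[:,1].max(),s[:,2].mean()],3))
E
```

```text
scene ((0.5890407562255859, -0.2698344588279724), (0.1994372010231018, 0.3058999180793762), 10.03408145904541) 0.12027020030450108
[  0   0   0   0   0   0   0  11  55  31  24  56  55  94 119 137   0]
0.43 2 [-0.287 -0.281  0.123]
0.44 30 [-0.345 -0.276  0.123]
0.45 59 [-0.364 -0.224  0.122]
0.46 14 [-0.364 -0.141  0.118]
0.47 41 [-0.36  -0.138  0.118]
0.48 57 [-0.357 -0.136  0.118]
0.49 78 [-0.358 -0.135  0.118]
side ((0.5920177698135376, -0.2751017212867737), (0.19986817240715027, 0.3037555515766144), 9.517158508300781) 0.11802885723734008
[  0   0   0   0   0   0  13  75 101  59  46  83 125 181 239 292   0]
0.43 48 [-0.285 -0.234  0.12 ]
0.44 92 [-0.34  -0.231  0.12 ]
0.45 86 [-0.372 -0.232  0.12 ]
0.46 36 [-0.373 -0.228  0.119]
0.47 68 [-0.369 -0.146  0.116]
0.48 104 [-0.368 -0.143  0.116]
0.49 157 [-0.365 -0.142  0.116]
```

The crop confirms it: dark-red cups at (430,240) and (485,510) are the bench cups, and the one at (165,250) stands on the pad. I'll go above the first one.

send_path:
  offsets:
    - [[1, 0.042, -0.042, 0, 0, 0, 0], [1, 0.042, -0.042, 0, 0, 0, 0], [1, 0.042, -0.042, 0, 0, 0, 0], [1, 0.042, -0.042, 0, 0, 0, 0], [1, 0.042, -0.042, 0, 0, 0, 0]]

```text
time: 1.42
tool_pos: [0.4136, 0.2111, 0.2506]
tool_rot: [0.0, 0.707, 0.707, 0.0]
contact_force: [0.5, 0.4, 0.4]
gripper_width: 1.0
grasp_force: 0.0
```

send_path:
  offsets:
    - [[1, 0, 0, 0, 0, 0, 0.157], [1, 0, 0, 0, 0, 0, 0.157], [1, 0, 0, 0, 0, 0, 0.157], [1, 0, 0, 0, 0, 0, 0.157], [1, 0, 0, 0, 0, 0, 0.157]]

```text
time: 2.05
tool_pos: [0.415, 0.21, 0.2505]
tool_rot: [0.0, 0.925, 0.38, 0.0]
contact_force: [0.3, -0.1, -0.6]
gripper_width: 1.001
grasp_force: 0.0
```

```bash
cat > look.py <<'E'
import sys
from fit import *
def go(tag,cands):
    s=manip.state(); im,d,p=grab('wrist'); W=world(d,p); np.savez('w'+tag,im=im,d=d,W=W); save(im,'w%s.png'%tag)
    print('t',round(s['time'],2),'tcp',np.round(s['tool_pos'],4),'cam',np.round(p['xyz'],3))
    for g,z in cands:
        P=top(W,g,z-.006,z+.006)
        if len(P)>10:
            c,e=circ(P,.0283); H=cv2.minEnclosingCircle(P[:,:2].astype(np.float32))
            dl=q(s['tool_rot']).inv().apply(np.r_[c,s['tool_pos'][2]]-s['tool_pos'])
            print(len(P),'c',np.round(c,4),'rms',round(e,4),'enc',np.round(H[0]+(H[1],),4),'z',np.round(np.median(P[:,2]),4),'tool dxy',np.round(dl,4))
    return s,im,W
E
python3 - <<'E'
from look import *
go('1',[((.413,.21),.064),((.512,.221),.064),((.55,.073),.072)])
E
```

```text
t 2.05 tcp [0.415  0.21   0.2505] cam [0.468 0.263 0.374]
602 c [0.4141 0.2131] rms 0.0012 enc [0.4138 0.2127 0.0299] z 0.0635 tool dxy [ 0.0016 -0.0027 -0.    ]
728 c [0.5126 0.2236] rms 0.0012 enc [0.5129 0.2232 0.03  ] z 0.0635 tool dxy [0.0789 0.059  0.    ]
847 c [0.5511 0.0763] rms 0.0012 enc [0.5514 0.0752 0.0306] z 0.071 tool dxy [0.0026 0.1908 0.    ]
```

View pics/w1.png

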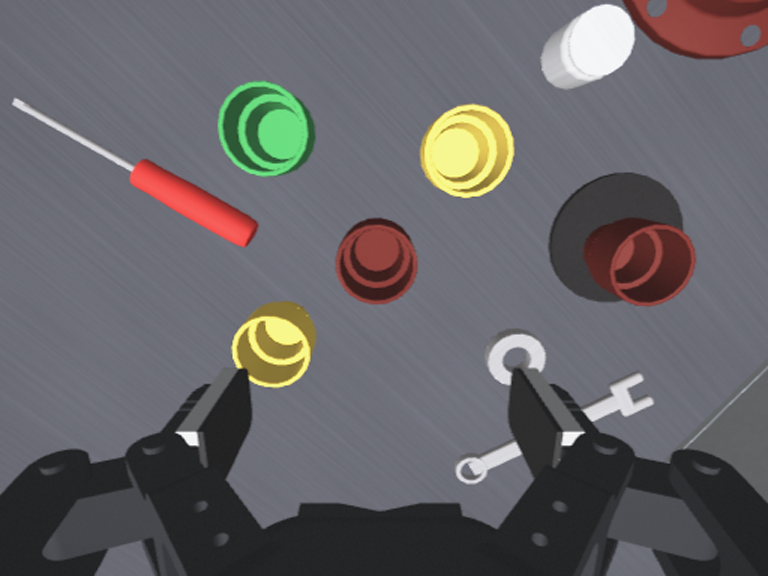

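The wrist view shows the target cup at (375,262), below and between the jaws. Finger paths are clear of the yellow and green cups, so I'll descend and grip.

send_path:
  offsets:
    - [[1, 0.0016, -0.0027, 0.04, 0, 0, 0], [1, 0, 0, 0.045, 0, 0, 0], [1, 0, 0, 0.045, 0, 0, 0], [1, 0, 0, 0.042, 0, 0, 0], [1, 0, 0, 0.028, 0, 0, 0]]

```text
time: 2.72
tool_pos: [0.4131, 0.2127, 0.0482]
tool_rot: [-0.0, 0.923, 0.384, -0.001]
contact_force: [0.1, -0.4, -0.0]
gripper_width: 0.998
grasp_force: 0.0
```

send_path:
  offsets:
    - [[1, 0, 0, 0, 0, 0, 0], [0, 0, 0, 0, 0, 0, 0], [0, 0, 0, 0, 0, 0, 0], [0, 0, 0, 0, 0, 0, 0], [0, 0, 0, 0, 0, 0, 0]]

```text
time: 3.35
tool_pos: [0.4159, 0.2139, 0.0528]
tool_rot: [-0.0, 0.924, 0.383, 0.002]
contact_force: [-1.6, 0.3, 7.1]
gripper_width: 0.69
grasp_force: 65.4
```

send_path:
  offsets:
    - [[0, 0, 0, -0.02, 0, 0, 0], [0, 0, 0, -0.04, 0, 0, 0], [0, 0, 0, -0.04, 0, 0, 0], [0, 0, 0, -0.04, 0, 0, 0], [0, 0, 0, 0, 0, 0, 0]]

```text
time: 3.98
tool_pos: [0.4163, 0.2137, 0.1943]
tool_rot: [0.0, 0.924, 0.383, 0.004]
contact_force: [0.5, -0.6, -2.7]
gripper_width: 0.687
grasp_force: 65.9
```

```bash
python3 - <<'E'
from look import *
s,im,W=go('2',[((.551,.0757),.072)])
print(s['tool_rot'],s['contact_force'])
E
```

```text
t 3.98 tcp [0.4163 0.2137 0.1943] cam [0.468 0.266 0.318]
1311 c [0.5511 0.0763] rms 0.0011 enc [0.5511 0.0753 0.0309] z 0.0709 tool dxy [-0.0019  0.1924  0.0008]
[4.16335102e-04 9.23745109e-01 3.82984350e-01 4.21766201e-03] [ 0.49819884 -0.63087379 -2.66883764]
```

View pics/w2.png

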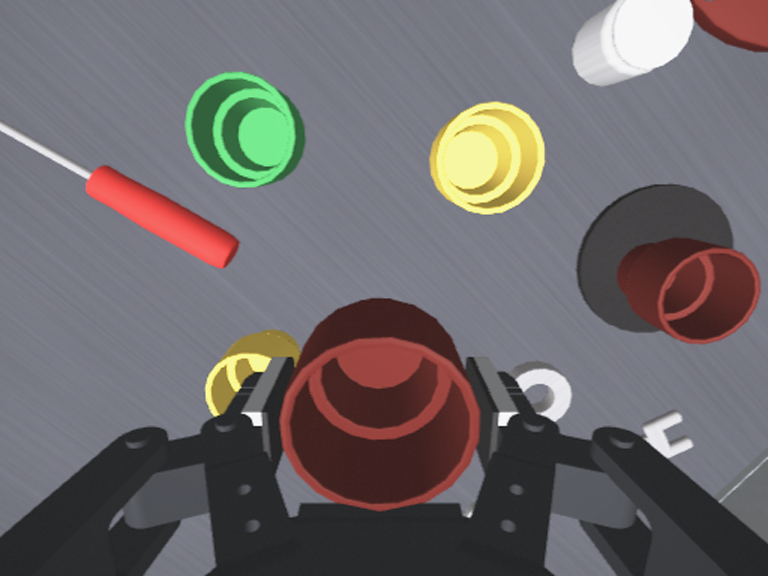

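The cup is held squarely between the pads, rim at (380,425). Next I'll measure the held rim in the tool frame.

```bash
cat > held.py <<'E'
from look import *
def held(f,pos,rot,tgt):
    D=np.load(f); W=D['W']; im=D['im'].astype(int)
    red=(im[...,0]>1.6*im[...,1])&(im[...,0]>40)&~np.isnan(W[...,0])
    P=W[red]; P=P[np.hypot(P[:,0]-pos[0],P[:,1]-pos[1])<.045]
    zt=np.percentile(P[:,2],99); T=P[P[:,2]>zt-.006]
    c,e=circ(T,.0283)
    A=np.c_[T[:,:2],np.ones(len(T))]; n=np.linalg.lstsq(A,T[:,2],rcond=None)[0]
    print('rim',np.round(c,4),'rms',round(e,4),'z',np.round(np.median(T[:,2]),4),len(T),'slope',np.round(n[:2],3),'enc',cv2.minEnclosingCircle(T[:,:2].astype(np.float32)))
    print('tcp-rim',np.round(pos-np.r_[c,np.median(T[:,2])],4))
    print('tool move',np.round(rot.inv().apply(np.r_[np.array(tgt)-c,0]),4))
E
python3 - <<'E'
from held import *
s=manip.state(); held('w2.npz',s['tool_pos'],q(s['tool_rot']),(.5511,.0760)); 
E
```

```text
rim [0.4157 0.2131] rms 0.0015 z 0.2046 3943 slope [0.014 0.015] enc ((0.41528159379959106, 0.21239115297794342), 0.030281944200396538)
tcp-rim [-0.0009  0.0001 -0.0132]
tool move [-0.0013  0.1926  0.0003]
```

send_path:
  offsets:
    - [[0, -0.0013, 0.048, 0, 0, 0, 0], [0, 0, 0.048, 0, 0, 0, 0], [0, 0, 0.048, 0, 0, 0, 0], [0, 0, 0.0486, 0, 0, 0, 0], [0, 0, 0, 0, 0, 0, 0]]

```text
time: 4.65
tool_pos: [0.5496, 0.0737, 0.1871]
tool_rot: [-0.001, 0.925, 0.381, -0.002]
contact_force: [-0.9, 0.7, -3.9]
gripper_width: 0.688
grasp_force: 66.5
```

```bash
python3 - <<'E'
from held import *
s,im,W=go('3',[]); held('w3.npz',s['tool_pos'],q(s['tool_rot']),(.5511,.0760)); print(s['contact_force'])
# base rim visible part
im=im.astype(int); red=(im[...,0]>1.6*im[...,1])&(im[...,0]>40)
P=top(np.where(red[...,None],W,np.nan),(.551,.076),.066,.078); print(len(P),circ(P,.0283) if len(P)>10 else '')
E
```

```text
t 4.65 tcp [0.5496 0.0737 0.1871] cam [0.603 0.126 0.31 ]
rim [0.5492 0.0731] rms 0.0015 z 0.1973 4002 slope [0.006 0.013] enc ((0.5485976338386536, 0.07243499904870987), 0.030156617984175682)
tcp-rim [ 0.0005  0.0006 -0.0102]
tool move [ 0.0034 -0.0007 -0.    ]
[-0.86064532  0.71788577 -3.86683306]
612 (array([0.5518249 , 0.07522534]), np.float64(0.001136879432630544))
```

send_path:
  offsets:
    - [[0, 0.003, -0.0005, 0.03, 0, 0, 0], [0, 0, 0, 0.02, 0, 0, 0], [0, 0, 0, 0, 0, 0, 0]]

```text
time: 5.08
tool_pos: [0.5484, 0.0791, 0.1367]
tool_rot: [-0.001, 0.924, 0.383, -0.003]
contact_force: [0.5, -0.3, -3.2]
gripper_width: 0.685
grasp_force: 66.5
```

```bash
python3 - <<'E'
from held import *
s,im,W=go('4',[]); held('w4.npz',s['tool_pos'],q(s['tool_rot']),(.5515,.0756)); print(s['contact_force'])
im=im.astype(int); red=(im[...,0]>1.6*im[...,1])&(im[...,0]>40)
P=top(np.where(red[...,None],W,np.nan),(.551,.076),.066,.078); print(len(P),circ(P,.0283) if len(P)>10 else '')
E
```

```text
t 5.08 tcp [0.5484 0.0791 0.1367] cam [0.602 0.132 0.26 ]
rim [0.5479 0.0785] rms 0.0015 z 0.147 3984 slope [0.005 0.014] enc ((0.5473039746284485, 0.07773247361183167), 0.030227018520236015)
tcp-rim [ 0.0005  0.0006 -0.0103]
tool move [ 0.0005  0.0045 -0.    ]
[ 0.53812296 -0.29707495 -3.17879228]
737 (array([0.55178145, 0.07538344]), np.float64(0.0010916645059112868))
```

send_path:
  offsets:
    - [[0, 0.0005, 0.0045, 0, 0, 0, 0], [0, 0, 0, 0.012, 0, 0, 0], [0, 0, 0, 0, 0, 0, 0]]

```text
time: 5.5
tool_pos: [0.5541, 0.0755, 0.1272]
tool_rot: [-0.0, 0.924, 0.383, -0.001]
contact_force: [-0.6, 0.0, -3.5]
gripper_width: 0.69
grasp_force: 66.5
```

```bash
python3 - <<'E'
from held import *
s,im,W=go('5',[]); held('w5.npz',s['tool_pos'],q(s['tool_rot']),(.5517,.0754)); print(s['contact_force'])
E
```

```text
t 5.5 tcp [0.5541 0.0755 0.1272] cam [0.607 0.128 0.25 ]
rim [0.5536 0.075 ] rms 0.0015 z 0.1375 3987 slope [0.008 0.013] enc ((0.5528197288513184, 0.07438726723194122), 0.030352534726262093)
tcp-rim [ 0.0005  0.0006 -0.0102]
tool move [-0.001  -0.0017  0.    ]
[-0.64386889  0.01459614 -3.50345364]
```

send_path:
  offsets:
    - [[0, -0.0008, -0.0014, 0.002, 0, 0, 0], [0, 0, 0, 0.01, 0, 0, 0], [0, 0, 0, 0.01, 0, 0, 0], [0, 0, 0, 0.006, 0, 0, 0], [0, 0, 0, 0, 0, 0, 0]]

```text
time: 6.18
tool_pos: [0.5526, 0.0761, 0.0992]
tool_rot: [-0.0, 0.924, 0.383, -0.001]
contact_force: [0.7, 0.1, -3.8]
gripper_width: 0.687
grasp_force: 66.6
```

send_path:
  offsets:
    - [[0, 0, 0, 0.001, 0, 0, 0], [0, 0, 0, 0.002, 0, 0, 0], [0, 0, 0, 0, 0, 0, 0]]

```text
time: 6.55
tool_pos: [0.5533, 0.076, 0.0973]
tool_rot: [0.0, 0.924, 0.383, -0.0]
contact_force: [0.4, 0.7, -3.3]
gripper_width: 0.689
grasp_force: 66.6
```

```bash
python3 -c "
from held import *
s,im,W=go('6',[]); held('w6.npz',s['tool_pos'],q(s['tool_rot']),(.5517,.0754))"
```

```text
t 6.55 tcp [0.5533 0.076  0.0973] cam [0.606 0.129 0.221]
rim [0.5528 0.0755] rms 0.0015 z 0.1076 3995 slope [0.01  0.013] enc ((0.552051305770874, 0.07454859465360641), 0.03043336234986782)
tcp-rim [ 0.0005  0.0006 -0.0103]
tool move [-0.0008 -0.0007  0.    ]
```

send_path:
  offsets:
    - [[0, 0, 0, 0.002, 0, 0, 0], [0, 0, 0, 0, 0, 0, 0]]

```text
time: 6.85
tool_pos: [0.554, 0.0761, 0.0969]
tool_rot: [0.0, 0.924, 0.383, 0.001]
contact_force: [-2.5, -0.5, 6.1]
gripper_width: 0.685
grasp_force: 67.2
```

Contact: the cup is seated. I'll open, rise, and look.

send_path:
  offsets:
    - [[1, 0, 0, -0.001, 0, 0, 0], [1, 0, 0, 0, 0, 0, 0], [1, 0, 0, 0, 0, 0, 0], [1, 0, 0, -0.03, 0, 0, 0], [1, 0, 0, -0.05, 0, 0, 0]]

```text
time: 7.48
tool_pos: [0.5516, 0.076, 0.1745]
tool_rot: [-0.001, 0.924, 0.383, -0.003]
contact_force: [0.9, -0.1, -0.1]
gripper_width: 1.0
grasp_force: 0.0
```

send_path:
  offsets:
    - [[1, 0, 0, -0.05, 0, 0, 0], [1, 0, 0, -0.04, 0, 0, 0], [1, 0, 0, 0, 0, 0, 0]]

```text
time: 7.85
tool_pos: [0.5553, 0.0761, 0.2713]
tool_rot: [0.002, 0.924, 0.383, 0.004]
contact_force: [-0.6, -0.1, 0.4]
gripper_width: 1.004
grasp_force: 0.0
```

```bash
python3 - <<'E'
from look import *
go('7',[((.552,.0755),.108)])
for n in ['side']:
    im,d,p=grab(n);W=world(d,p); P=top(W,(.552,.073),.1,.115); print(n,len(P),circ(P,.0283),P[:,2].max())
s=manip.state();print(q(s['tool_rot']).inv().apply(np.r_[.602,.377,s['tool_pos'][2]]-s['tool_pos']))
E
```

```text
t 7.85 tcp [0.5553 0.0761 0.2713] cam [0.607 0.129 0.395]
702 c [0.553  0.0755] rms 0.0012 enc [0.5527 0.075  0.0301] z 0.1073 tool dxy [-0.0021 -0.0012 -0.    ]
side 84 (array([0.55269413, 0.07027034]), np.float64(0.0019770610616087056)) 0.1091233435126644
[ 2.47377333e-01 -1.78190745e-01  3.46568076e-06]
```

View pics/w7.png

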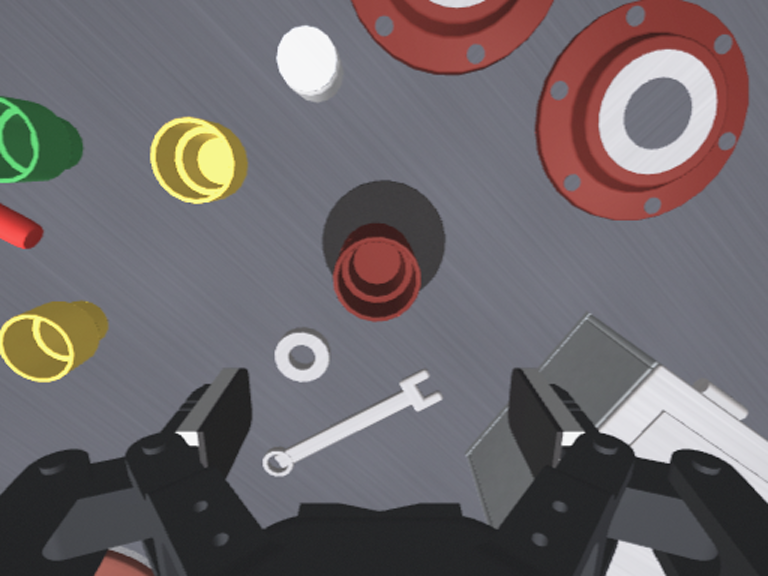

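The stack of two is seated at (377,278), rim 0.107 m. Now the second bench cup.

send_path:
  offsets:
    - [[1, 0.0494, -0.0356, 0, 0, 0, 0], [1, 0.0494, -0.0356, 0, 0, 0, 0], [1, 0.0494, -0.0356, 0, 0, 0, 0], [1, 0.0494, -0.0356, 0, 0, 0, 0], [1, 0.0494, -0.0356, 0, 0, 0, 0]]

```text
time: 8.57
tool_pos: [0.6011, 0.3781, 0.2629]
tool_rot: [0.0, 0.924, 0.383, -0.002]
contact_force: [0.8, -0.3, 0.4]
gripper_width: 1.002
grasp_force: 0.0
```

send_path:
  offsets:
    - [[1, 0, 0, 0.05, 0, 0, 0], [1, 0, 0, 0, 0, 0, 0]]

```text
time: 8.82
tool_pos: [0.5981, 0.3755, 0.2074]
tool_rot: [0.001, 0.924, 0.383, -0.007]
contact_force: [-0.0, -0.4, -1.0]
gripper_width: 0.995
grasp_force: 0.0
```

```bash
python3 - <<'E'
from look import *
go('8',[((.602,.378),.064),((.552,.0755),.108)])
E
```

```text
t 8.82 tcp [0.5981 0.3755 0.2074] cam [0.653 0.429 0.33 ]
816 c [0.6025 0.3786] rms 0.0012 enc [0.6022 0.3782 0.0299] z 0.0634 tool dxy [ 0.0053  0.0009 -0.0001]
```

send_path:
  offsets:
    - [[1, 0.004, 0.001, 0.04, 0, 0, 0], [1, 0, 0, 0.05, 0, 0, 0], [1, 0, 0, 0.04, 0, 0, 0], [1, 0, 0, 0.027, 0, 0, 0], [1, 0, 0, 0, 0, 0, 0]]

```text
time: 9.5
tool_pos: [0.6045, 0.3772, 0.0577]
tool_rot: [0.0, 0.924, 0.382, -0.002]
contact_force: [-0.5, -0.5, 0.4]
gripper_width: 1.002
grasp_force: 0.0
```

send_path:
  offsets:
    - [[0, 0, 0, 0, 0, 0, 0], [0, 0, 0, 0, 0, 0, 0], [0, 0, 0, 0, 0, 0, 0], [0, 0, 0, 0, 0, 0, 0]]

```text
time: 10.0
tool_pos: [0.6074, 0.3799, 0.0631]
tool_rot: [-0.0, 0.924, 0.383, 0.003]
contact_force: [-1.7, 1.3, 7.5]
gripper_width: 0.669
grasp_force: 65.0
```

send_path:
  offsets:
    - [[0, 0, 0, -0.02, 0, 0, 0], [0, 0, 0, -0.05, 0, 0, 0], [0, 0, 0, -0.05, 0, 0, 0], [0, 0, 0, -0.05, 0, 0, 0], [0, 0, 0, 0, 0, 0, 0]]

```text
time: 10.62
tool_pos: [0.608, 0.3799, 0.2374]
tool_rot: [-0.0, 0.924, 0.383, 0.006]
contact_force: [0.0, 0.9, -2.5]
gripper_width: 0.666
grasp_force: 65.1
```

```bash
python3 - <<'E'
from held import *
s,im,W=go('9',[]); held('w9.npz',s['tool_pos'],q(s['tool_rot']),(.5528,.0755))
E
```

```text
t 10.62 tcp [0.608  0.3799 0.2374] cam [0.66  0.432 0.362]
rim [0.6057 0.3774] rms 0.0012 z 0.2378 3263 slope [-0.002  0.023] enc ((0.6049237847328186, 0.3766767680644989), 0.030418761074543)
tcp-rim [ 0.0022  0.0025 -0.0004]
tool move [-0.251   0.176  -0.0021]
```

send_path:
  offsets:
    - [[0, -0.0502, 0.0352, 0, 0, 0, 0], [0, -0.0502, 0.0352, 0, 0, 0, 0], [0, -0.0502, 0.0352, 0, 0, 0, 0], [0, -0.0502, 0.0352, 0, 0, 0, 0], [0, -0.0502, 0.0352, 0, 0, 0, 0]]

```text
time: 11.3
tool_pos: [0.5504, 0.0749, 0.2262]
tool_rot: [-0.001, 0.924, 0.383, -0.002]
contact_force: [0.7, 0.1, -2.9]
gripper_width: 0.665
grasp_force: 65.0
```

send_path:
  offsets:
    - [[0, 0, 0, 0.04, 0, 0, 0], [0, 0, 0, 0.01, 0, 0, 0], [0, 0, 0, 0, 0, 0, 0]]

```text
time: 11.68
tool_pos: [0.5511, 0.0772, 0.177]
tool_rot: [-0.001, 0.924, 0.383, -0.002]
contact_force: [-0.2, -0.2, -2.4]
gripper_width: 0.671
grasp_force: 65.0
```

```bash
cat > l2.py <<'E'
from held import *
import sys
def l2(t):
    s,im,W=go(t,[]); im=im.astype(int); red=(im[...,0]>1.6*im[...,1])&(im[...,0]>40)
    P=top(np.where(red[...,None],W,np.nan),(.5528,.0755),.102,.113); tgt=np.array([.5528,.0755])
    if len(P)>100 and s['tool_pos'][2]>.15: print('lower rim',len(P),circ(P,.0283))
    held('w%s.npz'%t,s['tool_pos'],q(s['tool_rot']),tgt)
l2(sys.argv[1])
E
python3 l2.py 10
```

```text
t 11.68 tcp [0.5511 0.0772 0.177 ] cam [0.605 0.13  0.3  ]
lower rim 707 (array([0.5526264 , 0.07515651]), np.float64(0.0010713770828821793))
rim [0.5489 0.0747] rms 0.0012 z 0.1773 3271 slope [-0.013  0.02 ] enc ((0.5478817820549011, 0.07408703863620758), 0.030472230166196823)
tcp-rim [ 0.0022  0.0025 -0.0003]
tool move [ 0.0033  0.0022 -0.    ]
```

send_path:
  offsets:
    - [[0, 0.0032, 0.0022, 0, 0, 0, 0], [0, 0, 0, 0.004, 0, 0, 0], [0, 0, 0, 0, 0, 0, 0]]

```text
time: 12.1
tool_pos: [0.5564, 0.0777, 0.1754]
tool_rot: [0.0, 0.924, 0.383, -0.0]
contact_force: [-0.1, 0.5, -2.3]
gripper_width: 0.671
grasp_force: 65.1
```

```bash
python3 l2.py 11
```

```text
t 12.1 tcp [0.5564 0.0777 0.1754] cam [0.609 0.131 0.299]
lower rim 625 (array([0.55279742, 0.07506414]), np.float64(0.001055194546885628))
rim [0.5542 0.0753] rms 0.0012 z 0.1757 3296 slope [-0.009  0.02 ] enc ((0.5537347197532654, 0.07471072673797607), 0.0304084662348032)
tcp-rim [ 0.0022  0.0025 -0.0003]
tool move [-0.0009 -0.0011  0.    ]
```

send_path:
  offsets:
    - [[0, -0.0007, -0.0009, 0.004, 0, 0, 0], [0, 0, 0, 0.01, 0, 0, 0], [0, 0, 0, 0.01, 0, 0, 0], [0, 0, 0, 0.003, 0, 0, 0], [0, 0, 0, 0, 0, 0, 0]]

```text
time: 12.78
tool_pos: [0.555, 0.0776, 0.1477]
tool_rot: [-0.0, 0.924, 0.383, -0.0]
contact_force: [0.3, 0.5, -2.8]
gripper_width: 0.664
grasp_force: 65.1
```

```bash
python3 l2.py 12
```

```text
t 12.78 tcp [0.555  0.0776 0.1477] cam [0.608 0.13  0.271]
rim [0.5528 0.0751] rms 0.0012 z 0.148 3288 slope [-0.011  0.019] enc ((0.5521467924118042, 0.07410779595375061), 0.03054157644510269)
tcp-rim [ 0.0022  0.0025 -0.0003]
tool move [ 0.0003 -0.0002 -0.    ]
```

send_path:
  offsets:
    - [[0, 0, 0, 0.003, 0, 0, 0], [0, 0, 0, 0.002, 0, 0, 0], [0, 0, 0, 0, 0, 0, 0]]

```text
time: 13.2
tool_pos: [0.5554, 0.0776, 0.1435]
tool_rot: [0.0, 0.924, 0.383, 0.0]
contact_force: [0.5, -1.0, -3.2]
gripper_width: 0.669
grasp_force: 65.1
```

send_path:
  offsets:
    - [[0, 0, 0, 0.002, 0, 0, 0], [0, 0, 0, 0.001, 0, 0, 0], [0, 0, 0, 0, 0, 0, 0]]

```text
time: 13.58
tool_pos: [0.557, 0.0773, 0.143]
tool_rot: [0.001, 0.924, 0.383, 0.002]
contact_force: [-1.1, -0.7, 5.8]
gripper_width: 0.665
grasp_force: 66.2
```

Contact. I'll release, rise, and check.

send_path:
  offsets:
    - [[1, 0, 0, -0.001, 0, 0, 0], [1, 0, 0, 0, 0, 0, 0], [1, 0, 0, 0, 0, 0, 0], [1, 0, 0, -0.03, 0, 0, 0], [1, 0, 0, -0.04, 0, 0, 0]]

```text
time: 14.2
tool_pos: [0.5541, 0.0776, 0.2102]
tool_rot: [-0.001, 0.924, 0.383, -0.002]
contact_force: [1.2, 0.1, 0.5]
gripper_width: 1.002
grasp_force: 0.0
```

send_path:
  offsets:
    - [[1, 0, 0, -0.05, 0, 0, 0], [1, 0, 0, -0.03, 0, 0, 0], [1, 0, 0, 0, 0, 0, 0]]

```text
time: 14.58
tool_pos: [0.5566, 0.0777, 0.2947]
tool_rot: [0.001, 0.924, 0.383, 0.003]
contact_force: [0.5, 0.4, -0.3]
gripper_width: 1.0
grasp_force: 0.0
```

```bash
python3 - <<'E'
from look import *
s,im,W=go('13',[((.5525,.0755),.144)])
P=top(W,(.5525,.0755),.137,.151); A=np.c_[P[:,:2],np.ones(len(P))]; print('slope',np.linalg.lstsq(A,P[:,2],rcond=None)[0][:2])
im,d,p=grab('side');save(im[120:330,170:400],'s13.png',3.3);W=world(d,p); np.savez('side13',im=im,W=W)
P=top(W,(.5525,.0745),.137,.15); print('side',len(P),circ(P,.0283),P[:,2].max())
# tank & bar
for n in ['side']:
  for r in manip.outline_of(n,'grab_bar')[:2]:
    Q=W[r['region']]; Q=Q[Q[:,2]>.1]; print(r['conf'],len(Q), cv2.minAreaRect(Q[:,:2].astype(np.float32)) if len(Q) else '')
E
```

```text
t 14.57 tcp [0.5566 0.0777 0.2947] cam [0.609 0.13  0.418]
761 c [0.5534 0.0756] rms 0.0012 enc [0.5533 0.0753 0.0299] z 0.1433 tool dxy [-0.0037 -0.0008 -0.    ]
slope [0.00271017 0.00839671]
side 72 (array([0.55281831, 0.07053135]), np.float64(0.002469522327812724)) 0.1458873300224549
0.64 211 ((0.44325321912765503, -0.3025873005390167), (0.012513387016952038, 0.13663055002689362), 10.42577075958252)
```

View pics/s13.png

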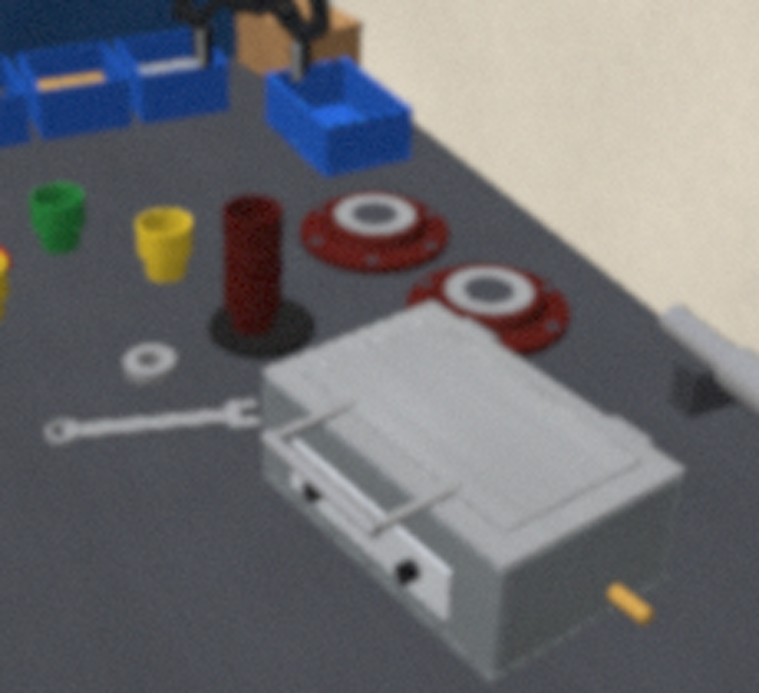

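The side crop shows the three-cup stack straight on the pad at (250,265). The lid's grab bar runs from (265,435) to (375,530). Now to the bar.

send_path:
  offsets:
    - [[1, -0.0496, 0.0267, 0, 0, 0, 0], [1, -0.0496, 0.0267, 0, 0, 0, 0], [1, -0.0496, 0.0267, 0, 0, 0, 0], [1, -0.0496, 0.0267, 0, 0, 0, 0], [1, -0.0496, 0.0267, 0, 0, 0, 0]]

```text
time: 15.35
tool_pos: [0.4728, -0.1933, 0.2887]
tool_rot: [-0.002, 0.924, 0.383, -0.001]
contact_force: [0.4, 0.2, 0.1]
gripper_width: 1.003
grasp_force: 0.0
```

send_path:
  offsets:
    - [[1, -0.0496, 0.0267, 0, 0, 0, 0], [1, -0.0496, 0.0267, 0, 0, 0, 0], [1, 0, 0, 0, 0, 0, -0.161], [1, 0, 0, 0, 0, 0, -0.161], [1, 0, 0, 0, 0, 0, -0.161]]

```text
time: 15.98
tool_pos: [0.4412, -0.2998, 0.2884]
tool_rot: [-0.002, 0.804, 0.595, -0.0]
contact_force: [0.3, -0.3, -0.4]
gripper_width: 0.998
grasp_force: 0.0
```

send_path:
  offsets:
    - [[1, 0, 0, 0, 0, 0, -0.161], [1, 0, 0, 0, 0, 0, -0.161], [1, 0, 0, 0, 0, 0, -0.161], [1, 0, 0, 0, 0, 0, 0]]

```text
time: 16.48
tool_pos: [0.4414, -0.2995, 0.2889]
tool_rot: [-0.002, 0.641, 0.768, 0.0]
contact_force: [1.3, -0.2, 0.4]
gripper_width: 1.001
grasp_force: 0.0
```

```bash
cat > bar.py <<'E'
from look import *
import sys
s,im,W=go(sys.argv[1],[]); print(q(s['tool_rot']).as_matrix().round(3).tolist())
for r in manip.outline_of('wrist','grab_bar')[:2]:
    Q=W[r['region']]; Q=Q[~np.isnan(Q[:,0])]; Q=Q[Q[:,2]>.1]
    print('conf',round(r['conf'],2),len(Q),r['extent'],cv2.minAreaRect(Q[:,:2].astype(np.float32)) if len(Q)>5 else '')
P=W.reshape(-1,3); u=np.array([np.cos(.18),np.sin(.18)]); P=P[(P[:,2]>.105)&(P[:,2]<.14)]
o=np.array([.4435,-.30]); a=(P[:,:2]-o)@u; b=(P[:,:2]-o)@np.array([-u[1],u[0]])
k=(abs(a)<.025)&(abs(b)<.05); B=P[k]
if len(B)>20:
    l=cv2.fitLine(B[:,:2].astype(np.float32),cv2.DIST_HUBER,0,.01,.01).ravel(); print('bar line',l,'yaw',np.degrees(np.arctan2(-l[0],l[1])),'z',np.percentile(B[:,2],[50,95]))
    m=abs(a)<.012; print('b range',b[m&(abs(b)<.1)].min(),b[m&(abs(b)<.1)].max(), 'a range',a[k].min(),a[k].max())
    c=o+u*np.median(a[k]); c=o+u*(a[k].min()+a[k].max())/2
    print('ctr',c,'tool',q(s['tool_rot']).inv().apply(np.r_[c,s['tool_pos'][2]]-s['tool_pos']))
E
python3 bar.py 14
```

```text
t 16.48 tcp [ 0.4414 -0.2995  0.2889] cam [ 0.429 -0.227  0.412]
[[-0.178, 0.984, -0.003], [0.984, 0.178, 0.003], [0.003, -0.002, -1.0]]
conf 0.89 1457 [249.0, 110.8, 259.2, 246.5] ((0.4425494372844696, -0.29916149377822876), (0.011188605800271034, 0.1390928030014038), 10.609338760375977)
bar line [ 0.18597563 -0.9825544   0.44245437 -0.29730436] yaw -169.28198 z [0.12163687 0.12328683]
b range -0.06979122816408927 0.07052807569645277 a range -0.006469609873452921 0.005046177854472688
ctr [ 0.44279978 -0.30012742] tool [-8.38719105e-04  1.23275746e-03 -5.51572191e-06]
```

View pics/w14.png

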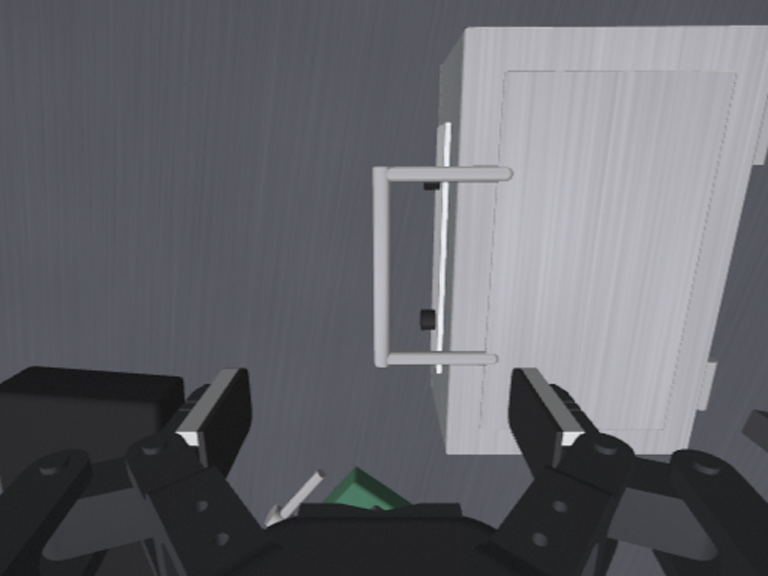

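The bar is at (380,265), centred under the tool with matching yaw. I'll narrow the jaws to fit the gap, then descend.

send_path:
  offsets:
    - [[0.4, 0, 0.001, 0, 0, 0, 0], [0.4, 0, 0, 0.04, 0, 0, 0], [0.4, 0, 0, 0.04, 0, 0, 0], [0.4, 0, 0, 0.02, 0, 0, 0], [0.4, 0, 0, 0, 0, 0, 0]]

```text
time: 17.2
tool_pos: [0.4424, -0.2993, 0.1897]
tool_rot: [-0.002, 0.64, 0.768, 0.0]
contact_force: [-1.2, 0.4, 0.5]
gripper_width: 0.398
grasp_force: 0.0
```

```bash
python3 bar.py 15
```

```text
t 17.2 tcp [ 0.4424 -0.2993  0.1897] cam [ 0.43  -0.226  0.313]
[[-0.18, 0.984, -0.002], [0.984, 0.18, 0.002], [0.003, -0.002, -1.0]]
conf 0.72 3114 [243.6, 112.9, 260.4, 306.2] ((0.44286829233169556, -0.29939839243888855), (0.012052588164806366, 0.14018268883228302), 10.807222366333008)
bar line [ 0.18267868 -0.98317266  0.442557   -0.2966143 ] yaw -169.47417 z [0.12167717 0.12319906]
b range -0.06938593232686094 0.07078699083923404 a range -0.006444561793175946 0.005794788196268704
ctr [ 0.44318036 -0.30005816] tool [-8.58145239e-04  6.52914933e-04 -3.56417380e-06]
```

send_path:
  offsets:
    - [[0.4, 0, 0.0005, 0.03, 0, 0, 0], [0.4, 0, 0, 0.03, 0, 0, 0], [0.4, 0, 0, 0.011, 0, 0, 0], [0.4, 0, 0, 0, 0, 0, 0]]

```text
time: 17.8
tool_pos: [0.4439, -0.3002, 0.1211]
tool_rot: [0.0, 0.64, 0.768, -0.0]
contact_force: [0.6, -0.1, 0.5]
gripper_width: 0.4
grasp_force: 0.0
```

send_path:
  offsets:
    - [[0, 0, 0, 0, 0, 0, 0], [0, 0, 0, 0, 0, 0, 0], [0, 0, 0, 0, 0, 0, 0], [0, 0, 0, 0, 0, 0, 0]]

```text
time: 18.3
tool_pos: [0.4429, -0.301, 0.1224]
tool_rot: [0.0, 0.64, 0.768, -0.002]
contact_force: [-6.5, -0.2, 5.5]
gripper_width: 0.112
grasp_force: 58.5
```

send_path:
  offsets:
    - [[0, 0, 0.0015, -0.0209, 0, 0, 0], [0, 0, 0.0033, -0.0207, 0, 0, 0], [0, 0, 0.0051, -0.0203, 0, 0, 0], [0, 0, 0.0069, -0.0198, 0, 0, 0], [0, 0, 0, 0, 0, 0, 0]]

```text
time: 18.92
tool_pos: [0.459, -0.298, 0.2048]
tool_rot: [-0.0, 0.64, 0.768, -0.002]
contact_force: [-9.1, -2.4, 0.4]
gripper_width: 0.113
grasp_force: 58.5
```

send_path:
  offsets:
    - [[0, 0, 0.0086, -0.0191, 0, 0, 0], [0, 0, 0.0102, -0.0183, 0, 0, 0], [0, 0, 0.0118, -0.0173, 0, 0, 0], [0, 0, 0.0132, -0.0162, 0, 0, 0], [0, 0, 0, 0, 0, 0, 0]]

```text
time: 19.55
tool_pos: [0.5016, -0.2901, 0.2775]
tool_rot: [-0.0, 0.64, 0.768, -0.003]
contact_force: [-15.2, -1.0, 8.9]
gripper_width: 0.107
grasp_force: 59.6
```

send_path:
  offsets:
    - [[0, 0, 0.0146, -0.015, 0, 0, 0], [0, 0, 0.0158, -0.0137, 0, 0, 0], [0, 0, 0.017, -0.0123, 0, 0, 0], [0, 0, 0.0179, -0.0107, 0, 0, 0], [0, 0, 0, 0, 0, 0, 0]]

```text
time: 20.18
tool_pos: [0.5683, -0.2778, 0.3325]
tool_rot: [0.004, 0.64, 0.768, -0.0]
contact_force: [-8.8, 1.0, 15.2]
gripper_width: 0.11
grasp_force: 60.9
```

```bash
cat > chk.py <<'E'
from fit import *
s=manip.state(); print(s['time'],s['tool_pos'],s['contact_force'],s['grasp_force'])
u=np.array([np.cos(.185),np.sin(.185)]); h=np.array([.443,-.3])+.24*u
for n in ['scene','side']:
    im,d,p=grab(n); save(im,n+'_end.png'); W=world(d,p); P=W.reshape(-1,3); P=P[~np.isnan(P[:,0])]
    a=(P[:,:2]-h)@u; b=(P[:,:2]-h)@np.array([-u[1],u[0]]); z=P[:,2]-.11
    k=(abs(b)<.13)&(a<.0)&(a>-.12)&(z>.02)&(z<.16)&(np.hypot(a,z)<.185)
    if k.sum()>50: l=cv2.fitLine(np.c_[-a[k],z[k]].astype(np.float32),cv2.DIST_HUBER,0,.01,.01).ravel(); print(n,k.sum(),'lid deg',np.degrees(np.arctan(l[1]/l[0])))
    T=top(W,(.5528,.0745),.137,.15); 
    if len(T)>20: print('stack',len(T),circ(T,.0283))
E
python3 chk.py
```

```text
20.175 [ 0.56832024 -0.27776667  0.33252769] [-8.79627326  1.00827624 15.21272701] 60.92858076095581
scene 4939 lid deg 60.193954
stack 182 (array([0.55058543, 0.07603698]), np.float64(0.001718731729391218))
side 1634 lid deg 60.28347
stack 77 (array([0.55344762, 0.0707231 ]), np.float64(0.002309869452380574))
```

View pics/side_end.png

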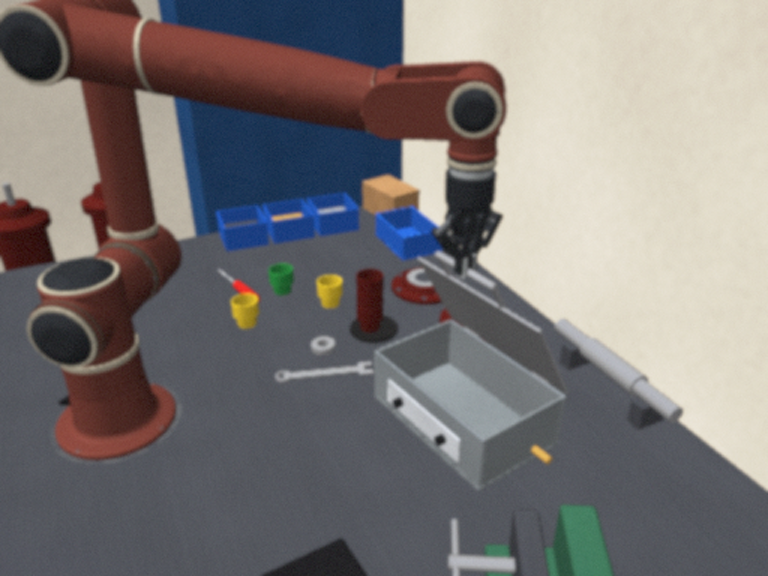

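The side view shows the lid open with the bar held at (465,265) and the stack upright at (370,300). Both cameras measure the lid at about 60°. I'll let it settle briefly and hand in.

send_path:
  offsets:
    - [[0, 0, 0, 0, 0, 0, 0], [0, 0, 0, 0, 0, 0, 0], [0, 0, 0, 0, 0, 0, 0]]

```text
time: 20.65
tool_pos: [0.5674, -0.278, 0.332]
tool_rot: [0.003, 0.64, 0.768, -0.0]
contact_force: [-8.6, 1.3, 14.4]
gripper_width: 0.113
grasp_force: 60.9
```

```bash
python3 -c "
from plant import manip
print(manip.job_done())"
```

```text
the job is handed in; nothing more can be done
None
```

The job is handed in: all three cups stand as one straight, seated stack on the pad, released, and the gripper is still holding the lid by its grab bar at about 60° (camera-measured, 20.65 s on the clock; no verdict was returned).

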